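Free the seized riveting carriage and clamp it at its end stop

ROBOT

A 7-joint arm with a two-finger parallel gripper is mounted at the origin on the work surface. World frame = base frame: x ahead of the robot, y to its left, z up, the work surface at z = 0. Lengths are in m, angles in degrees, forces in N, time in s.
With the tool pointing down it reaches from about 0.35 to 0.9 m from the base axis. Payload 7.2 kg.
Tool frame: the origin (TCP) lies at the very end of the fingers, on their centre line; the grasp point (between the pads) lies 19 mm behind it; z points along the fingers, y is the line along which they close (so a half turn about z gives the same grasp; the last joint's range is limited). The gripper opens to 88 mm and grips with 3 to 60 N. Pads are 20 mm wide; open, the fingers measure 115 mm over their backs; the gripper's body (75 mm by 178 mm) begins 61 mm behind the grasp point.
Start: joints at [-70.371, 23.554, -0.728, 91.456, 0.321, 64.991, -4.71], TCP at [0.25, 0.573, 0.223] pointing down, gripper open.
Joint ranges: [-169.25, 169.25], [-16.82, 113.86], [-84.01, 82.57], [7.8, 145.47], [-59.2, 239.2], [7.22, 106.19], [-163.78, 163.78]. Speed limits (degrees/s): [136.94, 136.94, 172.46, 172.46, 180, 180, 180].

INTERFACE

Orientations are given as a 3x3 rotation matrix whose columns are the frame's x, y, z axes.
In Python, from workcell import robot gives the robot as it stands.
- The arm moves only by the tool send_rows, never from a script. Its argument "deltas" is a list of rows, each a list of 4 numbers: the shift along the tool's x, y, z in m, then the turn about the tool's z in degrees. A call has exactly 10 rows; each row shifts and turns the commanded pose from where the row before left it, along the tool's axes as they then stand; what a row does not reach is not made up. A row lasts 1/12 s, in which the tool goes at most 41.7 mm and 7.16 degrees, less where a joint would pass 70% of its speed; a pose out of reach is approached as far as the arm can. A call with a gripper value outside its range is refused whole. "fingers" is the finger opening in m, from 0 to 0.0878, set as the call begins (left out, the last holds). The fingers move at their own pace and stop on an object; the grip force is fixed at half the most. Time passes only in rows, so rows that do not move let the fingers close, or fill a call up. It gives the time, the measured TCP pose, the force, the opening and the grip force at its end, in the units of the state.
- robot.state(): the state, without advancing time (a new reading comes with each control period).
- robot.capture(name): name is "scene" or "top"; returns (picture, depth): 400x640x3 uint8, red, green, blue; 400x640 float32, m along the optical axis (not along the pixel's ray), 0 where there is no reading.
- robot.camera_model(name): a dict with "fovy" (degrees; the focal length in pixels is half the picture's height over the tangent of half this angle, whatever the lens; pixels are square), "cx", "cy" (the principal point, pixels), "extrinsics" (4x4, takes a point from camera to world coordinates). Camera axes: x right, y down, z forward; pixel columns grow to the right and rows downward; lengths in m; the calibration is good to about 2 mm. A picture is of the moment at which its call begins. camera_model takes no time and is no camera call.
- robot.sign_off(): hands the job in; it is judged then, once.
Trained networks look in the newest picture that a camera, given by its name, has taken for a name from the list of things; names that differ only in an ending like _2 or _b are one class to them, and where a whole thing is asked for, a point or a joint stands for the part that bears it (a point fixed in the world has none). Each returns a list of dicts, best first, with "confidence" (0 to 1); they miss things now and then, are a little off and sometimes report something else, mostly with a low value. They report only what shows in the picture. A call takes as long as a camera call.
- robot.masks_of(camera, label): "mask" (400x640 bool, what is visible of it) and "uv" ([column, row] in pixels, amid what is visible of it).
The state is a dict: "time": time; "qpos": joint angles; "dq": joint speeds; "tau": joint torques, N m; "eef_pos": TCP position; "ee_rot": TCP orientation; "ft_force": force on the tool from outside, world axes, zero at the start; "wrist_torque": the same for the moment, N m; "grip_width": finger opening in m; "gripper_force": force on a finger pad.
Only numpy, scipy, OpenCV 4.12 (cv2) and the standard library are available. Lean on these libraries where they do the work, as an engineer would, in place of code of your own. Each camera call takes 0.05 s, during which the arm holds its last target. There are 200 camera calls.

TASK

The riveting carriage carrying the crampon plate has seized on its rail: push it by its upright plate towards the hood until it breaks free, keep it from shooting off, and bring it gently and fully home against the end stop hidden inside the rail bed. Then swing the ball-ended clamp lever on the carriage all the way over to its other side, leaving the carriage home and everything else on the bench where it lies.

Things in the scene. Friction and masses are not known exactly. Their poses are not given: they have to be found in the camera images.
- rail: Riveting slide fixed to the bench: bed 440 mm long, 120 wide, 30 high, with two steel guide rods and a hood over one end. Origin: on the bench under the bed, on its centre line, 15 mm from its middle towards the hood; x runs along the rail towards the hood (the push direction), y across, z up.
- hood (a point): Middle of the open mouth of the aluminium hood, 59 mm above the bench, 55 mm along x from the rail's origin; axes as the rail's. The hood is 145 mm long, 116 wide, its top 88 mm above the bench; a punch stub on it reaches 130 mm.
- end_stop_zone (a point): Centre of the region inside the closed bed, out of sight, where the end stop lies; NOT the stop itself. The stop is met after 70 to 150 mm of carriage travel, different every time. It is a sprung buffer: about 2.5 N per mm over 12 mm, then solid; over 16 N on it is too much. Home means the carriage touches it; on release it is not thrown back if pressed lightly.
- carriage (a joint): Travel of the carriage along the rail's x, m; 0 at the start, grows towards the hood. Seized at the start: after up to 6 mm of play it needs about 8 to 20 N to break free; this fades within 10 mm more, then it slides against 3 to 4 N and stays where left. Over 0.15 m/s counts as shooting off.
- deck (a point): Middle of the top of the carriage's steel deck, 50 mm above the bench; axes as the rail's. Deck 190 mm long, 90 wide, 0.5 to 1 kg, with a toothed crampon plate bolted on its hood-side half (teeth reach 70 mm above the bench).
- push_plate (a point): The middle of the rear face (the side away from the hood) of the upright steel push plate at the carriage's rear end. The plate is 8 mm thick along the rail, 44 mm wide across it, and stands from 50 to 96 mm above the bench; this point is 75 mm above the bench. Axes as the rail's.
- lever (a joint): Angle of the clamp lever on the carriage, rad: 0 leaning 25 degrees from upright to the rail's +y side, 1.4 (its solid limit, fully over) leaning 55 degrees to the -y side; it turns about an axis along the rail and stays where it is left (about 1 to 2 N to swing it). Starts between 0 and 0.2.
- lever_ball (a point): Centre of the 20 mm black ball at the end of the clamp lever. The lever is a 10 mm round bar; the ball's centre lies 65 mm from the pivot. The pivot is on the carriage's centre line, 60 mm above the bench and 64 mm from the push_plate point towards the hood.
- buckle_a: Bystander: black plastic ratchet buckle, 60 x 26 x 19 mm, loose on the bench; origin at the centre of its underside.
- buckle_b: Bystander: another such buckle.
- heel_bar: Bystander: aluminium heel lift bar, a flat U 100 mm long, 8 mm thick, loose on the bench; origin at the middle of its long side.
- hammer: Bystander: small hammer 240 mm long with an ash handle, lying loose on the bench.

How it is judged:
By the outcome, as a careful person would: the job done as asked, in the order asked, and still so for the second after the job is handed in, with the robot touching nothing.
It also fails if it takes over 53 s, if anything falls off the work surface, if the arm or the gripper's body presses on something with over 40 N, if the wrist force passes 120 N, or if a joint passes its speed limit or range.

## Working session

There is one attempt and no reset: what is moved stays moved. The work goes in short steps, Python scripts to look and compute and a tool call to move; the robot and the scene stay as the last step left them, time stands still between calls to the robot, and variables do not carry over. Pictures are saved under pics/ and viewed, at most 10 in all, crops included, and the job is handed in when it is done.

Besides the shell and the picture viewer there is one more tool, called after "Request:" by a JSON object that holds its "name" and its "arguments". send_rows: Moves the arm, as the interface text tells. Its arguments: {"type":"object","properties":{"deltas":{"type":"array"},"fingers":{"type":"number"}},"required":["deltas"]}

```bash
mkdir -p pics; ls; cat > h.py <<'E'
import numpy as np,cv2
from workcell import robot
def cap(n,f=None):
    p,d=robot.capture(n)
    if f: cv2.imwrite('pics/'+f,p[:,:,::-1])
    return p,d
def world(n,d):
    m=robot.camera_model(n);f=200/np.tan(np.radians(m['fovy']/2))
    v,u=np.mgrid[:400,:640]
    P=np.stack([(u-m['cx'])/f*d,(v-m['cy'])/f*d,d,np.ones_like(d)],-1)@np.array(m['extrinsics']).T
    P=P[...,:3];P[d<=0]=np.nan
    return P
E
python3 - <<'E'
from h import *
np.set_printoptions(precision=4,suppress=True)
s=robot.state();print(s)
for n in('scene','top'):
    p,d=cap(n,n+'0.png');P=world(n,d);m=robot.camera_model(n);print(n,m)
    for l in('rail','carriage','push_plate','lever','lever_ball','buckle_a','heel_bar','hammer','hood'):
        for r in robot.masks_of(n,l)[:2]:
            Q=P[r['mask']];print(l,round(r['confidence'],2),r['uv'],r['mask'].sum(),np.nanmedian(Q,0),np.nanpercentile(Q,2,axis=0),np.nanpercentile(Q,98,axis=0))
E
```

```text
pics
{'time': 0.0, 'qpos': array([-70.3707,  23.6001,  -0.7282,  91.5029,   0.3209,  64.9888,
        -4.7089]), 'dq': array([ 0.007 , -0.0346, -0.0347,  0.0349,  0.021 ,  0.0275,  0.0269]), 'tau': array([ -0.0001, -58.7945,   0.6419, -29.1086,  -0.0537,   0.0181,
         0.0002]), 'eef_pos': array([0.2494, 0.5725, 0.2218]), 'ee_rot': array([[-0.9168,  0.3993, -0.0005],
       [ 0.3993,  0.9168, -0.0015],
       [-0.0001, -0.0016, -1.    ]]), 'ft_force': array([0.0794, 0.2773, 0.6545]), 'wrist_torque': array([ 0.0331, -0.0053,  0.0084]), 'gripper_force': 0.0, 'grip_width': 0.08809780729986175}
scene {'fovy': 46.35245571153769, 'cx': 323.26802200226575, 'cy': 204.64260307124906, 'extrinsics': array([[ 0.4001,  0.7272, -0.5578,  0.9651],
       [ 0.9163, -0.3078,  0.256 , -0.2096],
       [ 0.0145, -0.6136, -0.7895,  0.6747],
       [ 0.    ,  0.    ,  0.    ,  1.    ]])}
rail 0.94 [300.4, 223.6] 19486 [ 0.5381 -0.0536  0.0506] [ 0.4476 -0.2699  0.0074] [0.6353 0.1278 0.1112]
carriage 0.89 [225.9, 221.1] 5947 [ 0.4932 -0.1719  0.0515] [ 0.4339 -0.2552  0.0396] [ 0.5506 -0.0763  0.1213
[... 1866 characters left out ...]
 0.4542 -0.1946  0.0576] [ 0.4836 -0.1729  0.1319]
lever_ball 0.58 [409.8, 253.6] 170 [ 0.4668 -0.1821  0.1252] [ 0.4536 -0.1942  0.0518] [ 0.4836 -0.1729  0.1319]
buckle_a 0.96 [435.4, 178.0] 400 [ 0.6131 -0.241   0.0128] [ 0.5959 -0.2698  0.0012] [ 0.6297 -0.2138  0.019 ]
buckle_a 0.62 [357.0, 294.6] 453 [ 0.3763 -0.0949  0.0098] [ 0.3496 -0.1183 -0.002 ] [ 0.4026 -0.0737  0.0195]
heel_bar 0.74 [297.0, 268.6] 437 [0.4301 0.0255 0.0065] [ 0.3995 -0.02    0.0032] [0.4418 0.0765 0.0092]
hammer 0.62 [304.4, 139.6] 2043 [0.6858 0.0161 0.0222] [ 0.6482 -0.1218 -0.0018] [0.7513 0.104  0.0266]
hood 0.63 [339.1, 222.5] 14816 [ 0.5193 -0.0607  0.05  ] [ 0.4192 -0.2639  0.0185] [0.618  0.1347 0.1095]
```

```bash
python3 - <<'E'
import cv2
a=cv2.imread('pics/scene0.png');b=cv2.imread('pics/top0.png')
cv2.imwrite('pics/a.png',cv2.resize(a[130:350,120:440],(800,550)))
cv2.imwrite('pics/b.png',cv2.resize(b[100:320,220:540],(800,550)))
E
```

```text
(no output)
```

View pics/a.png

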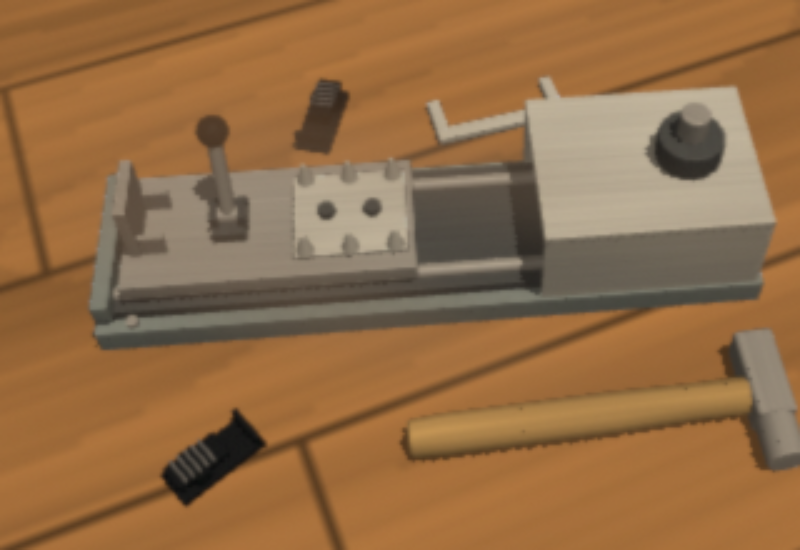

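View pics/b.png

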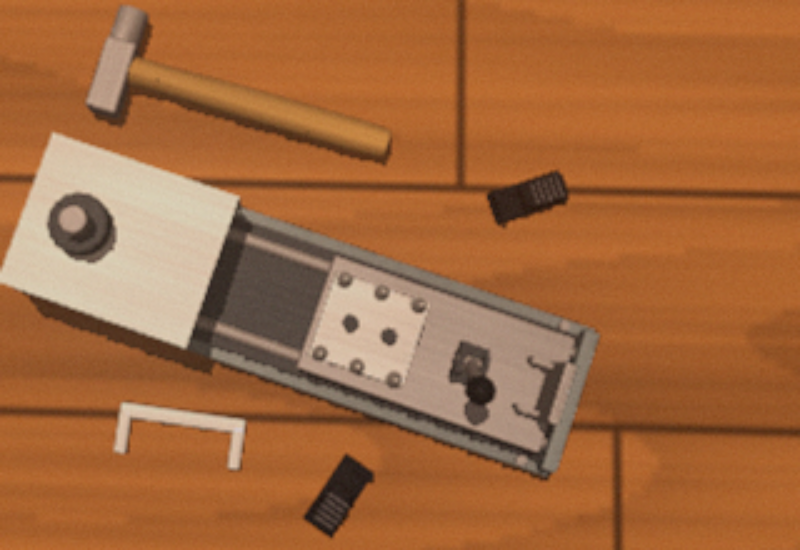

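The top crop shows the hood at left (crop ~120,240), the carriage on the right, the lever ball at (480,390) leaning towards the robot, and the push plate at (560,390). The buckles, heel bar and hammer are all off the bed. Next I'll fit the rail's axes and the plate.

```bash
python3 - <<'E'
from h import *
np.set_printoptions(precision=4,suppress=True)
for n in('top','scene'):
    ex=[]
    p,d=cap(n);P=world(n,d)
    c=robot.masks_of(n,'carriage')[0]['mask']
    def rect(Q,t):
        r=cv2.minAreaRect((Q[:,:2]*1000).astype(np.float32));b=cv2.boxPoints(r)
        e=b[1]-b[0];e2=b[2]-b[1];e=e if np.hypot(*e)>np.hypot(*e2) else e2
        e=e*np.sign(e[1]);print(n,t,'c',np.array(r[0]),'size',np.array(r[1]),'yaw',np.degrees(np.arctan2(e[1],e[0])));return r[0],np.arctan2(e[1],e[0])
    def clean(m): # largest blob, opened
        m=cv2.morphologyEx(m.astype(np.uint8),cv2.MORPH_OPEN,np.ones((3,3)))
        k,l,s,_=cv2.connectedComponentsWithStats(m);return l==1+s[1:,4].argmax()
    z=P[...,2]
    rect(P[clean(c&(z>.044)&(z<.056))],'deck')
    reg=(P[...,0]>.4)&(P[...,0]<.66)&(P[...,1]>-.3)&(P[...,1]<.2)
    _,y=rect(P[clean(reg&(z>.08)&(z<.095)&(P[...,1]>-.05))],'hood')
    cc,yaw=rect(P[clean(reg&(z>.015))],'bed+')
    a=np.radians(74.0) if 0 else yaw
    X=np.array([np.cos(a),np.sin(a)]);Y=np.array([-X[1],X[0]])
    Q=P[c&(z>.056)];R=np.c_[(Q[:,:2]-np.array(cc)/1000)@np.c_[X,Y],Q[:,2]]*1000
    pl=R[(R[:,0]<-180)]
    print('plate',len(pl),np.percentile(pl,[2,10,50,90,98],axis=0).T)
    for lo in(60,70,80,90):
        k=pl[(pl[:,2]>lo)&(pl[:,2]<lo+10)]
        if len(k)>3:print(lo,len(k),np.percentile(k,[3,50,97],axis=0)[:,:2].T)
    b=R[(R[:,0]>-170)&(R[:,0]<-100)&(R[:,2]>100)];print('ball',len(b),b.mean(0),b.min(0),b.max(0))
E
```

```text
top deck c [ 487.7715 -163.3855] size [189.571  89.975] yaw 72.016945
top hood c [564.1828  71.9048] size [145.3593 116.1887] yaw 71.99786
top bed+ c [520.3423 -63.3471] size [436.6315 120.1721] yaw 72.038895
plate 258 [[-193.5613 -192.1823 -186.7844 -185.9261 -182.1606]
 [ -20.1458  -17.3569   -0.0428   17.9894   21.5215]
 [  57.5075   63.6559   87.86     95.2337   96.6344]]
60 50 [[-187.5404 -186.1691 -180.9641]
 [ -20.5168   -1.4006   21.3906]]
70 36 [[-187.2128 -186.4757 -186.0601]
 [ -19.6908    1.1989   20.1609]]
80 38 [[-187.3389 -186.5229 -185.9207]
 [ -17.546     3.4642   21.5029]]
90 122 [[-193.6385 -189.4996 -185.8845]
 [ -19.2419    0.0711   19.7092]]
ball 116 [-129.2483   18.0716  126.4852] [-139.2631    7.1086  101.1166] [-120.435    27.7061  133.0289]
scene deck c [ 488.3874 -163.9182] size [190.4045  92.2296] yaw 72.113846
scene hood c [563.8664  72.1931] size [146.0701 118.8203] yaw 72.1872
scene bed+ c [520.5443 -63.9893] size [438.9861 122.3711] yaw 72.19943
plate 380 [[-193.2291 -191.6756 -186.2509 -185.012  -181.2222]
 [ -21.8498  -20.8024   -4.8479   17.1106   20.7248]
 [  57.1012   61.5383   82.5797   96.8539   98.0849]]
60 88 [[-192.4947 -185.593  -180.2695]
 [ -21.8414   -5.8153   19.0354]]
70 60 [[-192.2481 -186.103  -185.4084]
 [ -21.5997  -10.0132   19.4379]]
80 62 [[-191.9858 -186.0318 -185.3401]
 [ -21.4483  -11.0116   20.3759]]
90 147 [[-193.2645 -188.6783 -185.5836]
 [ -20.7077   -1.4467   20.0811]]
ball 190 [-128.8148   13.4393  121.5793] [-137.6306    5.808   100.4719] [-120.0196   25.6129  134.304 ]
```

Request:
{"name": "send_rows", "arguments": {"deltas": [[0,0,0,-5.6],[-0.02,-0.032,0,0],[-0.02,-0.032,0,0],[-0.02,-0.032,0,0],[-0.02,-0.032,0,0],[-0.02,-0.032,0,0],[-0.02,-0.032,0,0],[-0.02,-0.032,0,0],[-0.02,-0.032,0,0],[-0.02,-0.032,0,0]], "fingers": 0.04}}

```text
time: 2.03
eef_pos: [0.3323, 0.2418, 0.2229]
ee_rot: [[-0.951, 0.308, 0.0], [0.308, 0.951, 0.001], [-0.0, 0.001, -1.0]]
ft_force: [1.0, -0.4, -0.1]
grip_width: 0.0401
gripper_force: 0.0
```

Request:
{"name": "send_rows", "arguments": {"deltas": [[-0.02,-0.032,0,0],[-0.02,-0.032,0,0],[-0.02,-0.032,0,0],[-0.02,-0.032,0,0],[-0.02,-0.032,0,0],[-0.02,-0.032,0,0],[-0.02,-0.032,0,0],[-0.02,-0.032,0,0],[-0.02,-0.032,0,0],[0,0,0,0]]}}

```text
time: 2.87
eef_pos: [0.4158, -0.0923, 0.2234]
ee_rot: [[-0.949, 0.315, 0.003], [0.315, 0.949, -0.002], [-0.003, -0.001, -1.0]]
ft_force: [-0.2, -0.3, -0.3]
grip_width: 0.0398
gripper_force: 0.0
```

Request:
{"name": "send_rows", "arguments": {"deltas": [[-0.0151,-0.0218,0,0],[-0.0151,-0.0218,0,0],[-0.0151,-0.0218,0,0],[-0.0151,-0.0218,0,0],[-0.0151,-0.0218,0,0],[-0.0151,-0.0218,0,0],[0,0,0.02,0],[0,0,0.025,0],[0,0,0.025,0],[0,0,0,0]]}}

```text
time: 3.7
eef_pos: [0.4584, -0.237, 0.149]
ee_rot: [[-0.951, 0.308, -0.006], [0.308, 0.951, 0.002], [0.006, -0.0, -1.0]]
ft_force: [-0.3, 0.5, -0.4]
grip_width: 0.04
gripper_force: 0.0
```

Request:
{"name": "send_rows", "arguments": {"deltas": [[-0.0028,-0.003,0.01,0],[-0.0028,-0.003,0.01,0],[0,0,0.012,0],[0,0,0.012,0],[0,0,0.012,0],[0,0,0.012,0],[0,0,0.01,0],[0,0,0.004,0],[0,0,0,0],[0,0,0,0]]}}

```text
time: 4.53
eef_pos: [0.4641, -0.2458, 0.0705]
ee_rot: [[-0.951, 0.308, -0.0], [0.308, 0.951, 0.0], [0.0, -0.0, -1.0]]
ft_force: [0.1, 0.3, -0.4]
grip_width: 0.04
gripper_force: 0.0
```

```bash
python3 - <<'E'
from h import *
s=robot.state();print(s['eef_pos'],s['ft_force'])
X=np.array([.3079,.9514]);Y=np.array([-.9514,.3079]);d=s['eef_pos'][:2]-[.5204,-.0636];print(d@X*1000,d@Y*1000)
p,d=cap('scene');cv2.imwrite('pics/c.png',cv2.resize(p[120:300,130:330],(800,600))[:,:,::-1])
E
```

```text
[ 0.46406174 -0.24575427  0.07054739] [ 0.1147559   0.33773762 -0.40415436]
-190.64812684192816 -2.485081455822692
```

View pics/c.png

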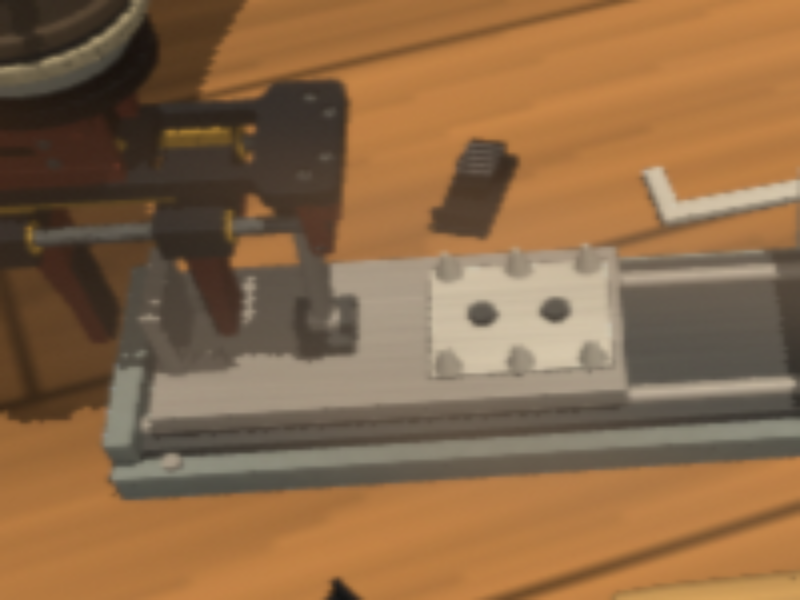

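The fingers straddle the push plate (crop ~170,310), and the lever post is intact under the gripper. Next I'll close on the plate.

Request:
{"name": "send_rows", "arguments": {"deltas": [[0.0025,0.0005,0.001,0],[0,0,0,0],[0,0,0,0],[0,0,0,0],[0,0,0,0],[0,0,0,0],[0,0,0,0],[0,0,0,0],[0,0,0,0],[0,0,0,0]], "fingers": 0.0}}

```text
time: 5.42
eef_pos: [0.462, -0.2446, 0.0698]
ee_rot: [[-0.951, 0.308, 0.0], [0.308, 0.951, -0.0], [-0.0, -0.0, -1.0]]
ft_force: [-0.1, -0.4, 4.3]
grip_width: 0.0078
gripper_force: 30.0
```

Request:
{"name": "send_rows", "arguments": {"deltas": [[0,0.001,0,0],[0,0.001,0,0],[0,0.001,0,0],[0,0.001,0,0],[0,0.001,0,0],[0,0.001,0,0],[0,0.001,0,0],[0,0.001,0,0],[0,0.001,0,0],[0,0.001,0,0]]}}

```text
time: 6.25
eef_pos: [0.4639, -0.2387, 0.0699]
ee_rot: [[-0.951, 0.311, -0.0], [0.311, 0.951, -0.005], [-0.001, -0.005, -1.0]]
ft_force: [-3.2, -12.7, 2.5]
grip_width: 0.0079
gripper_force: 30.0
```

Request:
{"name": "send_rows", "arguments": {"deltas": [[0,0.0015,0,0],[0,0.0015,0,0],[0,0.0015,0,0],[0,0.0015,0,0],[0,0.0015,0,0],[0,0.0015,0,0],[0,0.0015,0,0],[0,0.0015,0,0],[0,0.0015,0,0],[0,0.0015,0,0]]}}

```text
time: 7.08
eef_pos: [0.4695, -0.2216, 0.0699]
ee_rot: [[-0.951, 0.309, 0.0], [0.309, 0.951, -0.001], [-0.001, -0.001, -1.0]]
ft_force: [-2.5, -5.9, 5.2]
grip_width: 0.0081
gripper_force: 30.0
```

Request:
{"name": "send_rows", "arguments": {"deltas": [[0,0.003,0,0],[0,0.005,0,0],[0,0.005,0,0],[0,0.005,0,0],[0,0.005,0,0],[0,0.005,0,0],[0,0.005,0,0],[0,0.003,0,0],[0,0.002,0,0],[0,0,0,0]]}}

```text
time: 7.92
eef_pos: [0.4815, -0.1844, 0.0699]
ee_rot: [[-0.951, 0.308, 0.0], [0.308, 0.951, -0.0], [-0.0, -0.0, -1.0]]
ft_force: [-0.9, -1.5, 5.8]
grip_width: 0.0081
gripper_force: 30.0
```

Request:
{"name": "send_rows", "arguments": {"deltas": [[0,0.0006,0,0],[0,0.0006,0,0],[0,0.0006,0,0],[0,0.0006,0,0],[0,0.0006,0,0],[0,0.0006,0,0],[0,0.0006,0,0],[0,0.0006,0,0],[0,0.0006,0,0],[0,0.0006,0,0]]}}

```text
time: 8.75
eef_pos: [0.483, -0.1797, 0.0699]
ee_rot: [[-0.951, 0.309, 0.0], [0.309, 0.951, -0.001], [-0.001, -0.001, -1.0]]
ft_force: [-1.2, -4.4, 6.5]
grip_width: 0.0077
gripper_force: 30.0
```

Request:
{"name": "send_rows", "arguments": {"deltas": [[0,0.0005,0,0],[0,0.0005,0,0],[0,0.0005,0,0],[0,0.0005,0,0],[0,0.0005,0,0],[0,0.0005,0,0],[0,0.0005,0,0],[0,0.0005,0,0],[0,0.0005,0,0],[0,0.0005,0,0]]}}

```text
time: 9.58
eef_pos: [0.4852, -0.1728, 0.0698]
ee_rot: [[-0.952, 0.307, 0.001], [0.307, 0.952, 0.001], [-0.0, 0.002, -1.0]]
ft_force: [-0.1, 2.9, 5.7]
grip_width: 0.0078
gripper_force: 30.0
```

Request:
{"name": "send_rows", "arguments": {"deltas": [[0,0.0005,0,0],[0,0.0005,0,0],[0,0.0005,0,0],[0,0.0005,0,0],[0,0.0005,0,0],[0,0.0005,0,0],[0,0.0005,0,0],[0,0.0005,0,0],[0,0.0005,0,0],[0,0.0005,0,0]]}}

```text
time: 10.42
eef_pos: [0.4863, -0.1694, 0.0698]
ee_rot: [[-0.951, 0.308, 0.0], [0.308, 0.951, -0.0], [-0.0, -0.0, -1.0]]
ft_force: [-0.9, -2.9, 5.4]
grip_width: 0.0078
gripper_force: 30.0
```

Request:
{"name": "send_rows", "arguments": {"deltas": [[0,0.0005,0,0],[0,0.0005,0,0],[0,0.0005,0,0],[0,0.0005,0,0],[0,0.0005,0,0],[0,0.0005,0,0],[0,0.0005,0,0],[0,0.0005,0,0],[0,0.0005,0,0],[0,0.0005,0,0]]}}

```text
time: 11.25
eef_pos: [0.4878, -0.1646, 0.0698]
ee_rot: [[-0.951, 0.308, 0.0], [0.308, 0.951, -0.0], [-0.0, -0.0, -1.0]]
ft_force: [-2.2, -3.1, 6.4]
grip_width: 0.0079
gripper_force: 30.0
```

Request:
{"name": "send_rows", "arguments": {"deltas": [[0,0.0005,0,0],[0,0.0005,0,0],[0,0.0005,0,0],[0,0.0005,0,0],[0,0.0005,0,0],[0,0.0005,0,0],[0,0.0005,0,0],[0,0.0005,0,0],[0,0.0005,0,0],[0,0.0005,0,0]]}}

```text
time: 12.08
eef_pos: [0.4894, -0.1599, 0.0698]
ee_rot: [[-0.951, 0.308, 0.0], [0.308, 0.951, -0.0], [-0.0, -0.0, -1.0]]
ft_force: [-0.9, -2.8, 4.8]
grip_width: 0.0077
gripper_force: 30.0
```

Request:
{"name": "send_rows", "arguments": {"deltas": [[0,0.0005,0,0],[0,0.0005,0,0],[0,0.0005,0,0],[0,0.0005,0,0],[0,0.0005,0,0],[0,0.0005,0,0],[0,0.0005,0,0],[0,0.0005,0,0],[0,0.0005,0,0],[0,0.0005,0,0]]}}

```text
time: 12.92
eef_pos: [0.4909, -0.1551, 0.0698]
ee_rot: [[-0.951, 0.308, 0.0], [0.308, 0.951, -0.0], [-0.0, -0.0, -1.0]]
ft_force: [-0.6, -2.4, 5.7]
grip_width: 0.0078
gripper_force: 30.0
```

Request:
{"name": "send_rows", "arguments": {"deltas": [[0,0.0005,0,0],[0,0.0005,0,0],[0,0.0005,0,0],[0,0.0005,0,0],[0,0.0005,0,0],[0,0.0005,0,0],[0,0.0005,0,0],[0,0.0005,0,0],[0,0.0005,0,0],[0,0.0005,0,0]]}}

```text
time: 13.75
eef_pos: [0.4924, -0.1504, 0.0698]
ee_rot: [[-0.951, 0.308, 0.0], [0.308, 0.951, -0.0], [-0.0, -0.0, -1.0]]
ft_force: [-1.1, -2.5, 5.7]
grip_width: 0.0079
gripper_force: 30.0
```

Request:
{"name": "send_rows", "arguments": {"deltas": [[0,0.0005,0,0],[0,0.0005,0,0],[0,0.0005,0,0],[0,0.0005,0,0],[0,0.0005,0,0],[0,0.0005,0,0],[0,0.0005,0,0],[0,0.0005,0,0],[0,0.0005,0,0],[0,0.0005,0,0]]}}

```text
time: 14.58
eef_pos: [0.494, -0.1456, 0.0698]
ee_rot: [[-0.951, 0.308, 0.0], [0.308, 0.951, -0.0], [-0.0, -0.0, -1.0]]
ft_force: [-1.2, -3.5, 5.5]
grip_width: 0.0077
gripper_force: 30.0
```

Request:
{"name": "send_rows", "arguments": {"deltas": [[0,0.0005,0,0],[0,0.0005,0,0],[0,0.0005,0,0],[0,0.0005,0,0],[0,0.0005,0,0],[0,0.0005,0,0],[0,0.0005,0,0],[0,0.0005,0,0],[0,0.0005,0,0],[0,0.0005,0,0]]}}

```text
time: 15.42
eef_pos: [0.495, -0.1426, 0.0698]
ee_rot: [[-0.951, 0.309, -0.0], [0.309, 0.951, -0.002], [-0.001, -0.002, -1.0]]
ft_force: [-2.3, -7.7, 5.6]
grip_width: 0.008
gripper_force: 30.0
```

Request:
{"name": "send_rows", "arguments": {"deltas": [[0,0.0005,0,0],[0,0.0005,0,0],[0,0,0,0],[0,0,0,0],[0,0,0,0],[0,0,0,0],[0,0,0,0],[0,0,0,0],[0,0,0,0],[0,0,0,0]]}}

```text
time: 16.25
eef_pos: [0.4951, -0.142, 0.0698]
ee_rot: [[-0.951, 0.31, -0.0], [0.31, 0.951, -0.002], [-0.0, -0.002, -1.0]]
ft_force: [-3.0, -8.1, 6.0]
grip_width: 0.008
gripper_force: 30.0
```

The carriage is against the buffer at about 106 mm of travel, with a held force of around 8 N including friction. Next I'll unload the arm gently and then release.

Request:
{"name": "send_rows", "arguments": {"deltas": [[0,-0.0004,0,0],[0,-0.0004,0,0],[0,-0.0004,0,0],[0,-0.0004,0,0],[0,-0.0002,0,0],[0,0,0,0],[0,0,0,0],[0,0,0,0],[0,0,0,0],[0,0,0,0]]}}

```text
time: 17.08
eef_pos: [0.4951, -0.1421, 0.0698]
ee_rot: [[-0.951, 0.308, 0.0], [0.308, 0.951, -0.001], [-0.0, -0.001, -1.0]]
ft_force: [-2.1, -4.0, 6.8]
grip_width: 0.0079
gripper_force: 30.0
```

Request:
{"name": "send_rows", "arguments": {"deltas": [[0,0,0,0],[0,0,0,0],[0,0,0,0],[0,0,0,0],[0,0,0,0],[0,0,0,0],[0,0,0,0],[0,0,0,0],[0,0,0,0],[0,0,0,0]], "fingers": 0.04}}

```text
time: 17.92
eef_pos: [0.4952, -0.1414, 0.0697]
ee_rot: [[-0.951, 0.308, 0.0], [0.308, 0.951, 0.0], [-0.0, 0.0, -1.0]]
ft_force: [0.4, -0.5, 0.2]
grip_width: 0.0396
gripper_force: 0.0
```

```bash
python3 - <<'E'
from h import *
s=robot.state();print(s['eef_pos'],s['ft_force'],s['grip_width'])
X=np.array([.3079,.9514]);Y=np.array([-.9514,.3079])
for n in('scene','top'):
    p,d=cap(n,n+'1.png');P=world(n,d)
    R=np.c_[(P.reshape(-1,3)[:,:2]-[.5204,-.0636])@np.c_[X,Y],P.reshape(-1,3)[:,2]]*1000
    # deck rear edge; ball
    k=R[(abs(R[:,1])>30)&(abs(R[:,1])<44)&(R[:,2]>46)&(R[:,2]<54)&(R[:,0]<60)]
    print(n,'deck x',np.percentile(k[:,0],[.5,1,2,99]))
E
```

```text
[ 0.49523123 -0.1414314   0.06965115] [ 0.43405231 -0.51176677  0.19180186] 0.03959274246759998
scene deck x [-92.67713344 -91.81376667 -89.2263592   57.96359876]
top deck x [-61.17382842 -60.14923465 -58.52793666  58.98706985]
```

Request:
{"name": "send_rows", "arguments": {"deltas": [[0,0,-0.01,0],[0,0,-0.015,0],[0,0,-0.025,0],[0,0,-0.025,0],[0,0,-0.025,0],[0.014,0.015,0,0],[0.014,0.015,0,0],[0.014,0.015,0,0],[0.013,0.014,0,0],[0,0,0,0]]}}

```text
time: 18.85
eef_pos: [0.4597, -0.0654, 0.1701]
ee_rot: [[-0.952, 0.305, -0.001], [0.305, 0.952, 0.002], [0.001, 0.002, -1.0]]
ft_force: [-0.5, -0.9, 0.2]
grip_width: 0.0404
gripper_force: 0.0
```

Request:
{"name": "send_rows", "arguments": {"deltas": [[0,0,0,0],[0,0,0,0],[0,0,0,0],[0,0,0,0],[0,0,0,0],[0,0,0,0],[0,0,0,0],[0,0,0,0],[0,0,0,0],[0,0,0,0]], "fingers": 0.0}}

```text
time: 19.68
eef_pos: [0.4611, -0.0684, 0.1696]
ee_rot: [[-0.951, 0.308, -0.0], [0.308, 0.951, -0.0], [0.0, -0.0, -1.0]]
ft_force: [0.6, -0.1, 0.8]
grip_width: 0.0002
gripper_force: 0.0
```

```bash
python3 - <<'E'
from h import *
s=robot.state();print(s['eef_pos'],s['grip_width'])
X=np.array([.3079,.9514]);Y=np.array([-.9514,.3079]);d=s['eef_pos'][:2]-[.5204,-.0636];print('tcp rail',d@X*1000,d@Y*1000)
for n in('scene','top'):
    p,d=cap(n);P=world(n,d);R=np.c_[(P.reshape(-1,3)[:,:2]-[.5204,-.0636])@np.c_[X,Y],P.reshape(-1,3)[:,2]]*1000
    b=R[(R[:,0]>-50)&(R[:,0]<10)&(abs(R[:,1])<35)&(R[:,2]>100)&(R[:,2]<140)]
    k=R[(abs(R[:,1])<15)&(R[:,2]>70)&(R[:,2]<98)&(R[:,0]<-60)&(R[:,0]>-120)]
    print(n,'ball',len(b),b.mean(0) if len(b) else '','plate',len(k),np.percentile(k[:,0],[2,98]) if len(k) else '')
cv2.imwrite('pics/d.png',cv2.resize(cap('scene')[0][120:300,130:370],(800,600))[:,:,::-1])
E
```

```text
[ 0.4610728  -0.06840822  0.16962067] 0.00018287643881293467
tcp rail -22.84138418799309 54.96344763703523
scene ball 171 [-23.65721137  12.62119995 122.09259339] plate 103 [-87.06741714 -79.64367978]
top ball 0  plate 0
```

View pics/d.png

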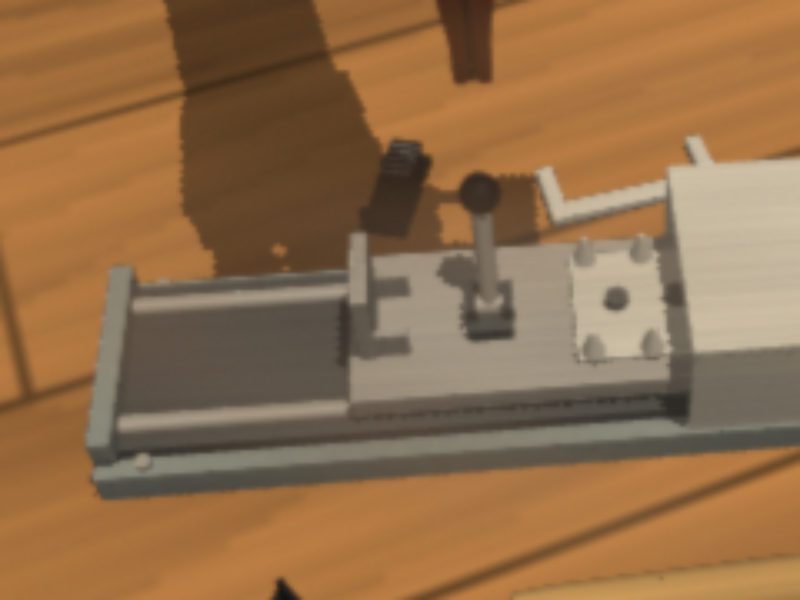

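The carriage sits with its plate rear face at −87 mm, which is home. The lever ball (crop 480,190) is in line with the closed fingers (470,60). Next I'll descend and sweep.

Request:
{"name": "send_rows", "arguments": {"deltas": [[0,0,0.015,0],[0,0,0.02,0],[0,0,0.02,0],[0,0,0.015,0],[0,0,0.006,0],[-0.004,0,0,0],[-0.004,0,0,0],[-0.003,0,0,0],[-0.003,0,0,0],[-0.003,0,0,0]]}}

```text
time: 20.67
eef_pos: [0.4778, -0.0737, 0.0943]
ee_rot: [[-0.951, 0.308, 0.001], [0.308, 0.951, 0.0], [-0.001, 0.001, -1.0]]
ft_force: [-1.7, -0.2, 1.5]
grip_width: 0.0006
gripper_force: 0.8
```

Request:
{"name": "send_rows", "arguments": {"deltas": [[-0.004,0,0,0],[-0.004,0,0,0],[-0.004,0,0,0],[-0.004,0,0,0],[-0.004,0,0,0],[-0.004,0,0,0],[-0.004,0,0,0],[-0.004,0,0,0],[-0.004,0,0,0],[-0.004,0,0,0]]}}

```text
time: 21.5
eef_pos: [0.5152, -0.0861, 0.0934]
ee_rot: [[-0.951, 0.308, -0.001], [0.308, 0.951, -0.0], [0.001, -0.0, -1.0]]
ft_force: [-2.2, 0.2, -0.7]
grip_width: 0.0007
gripper_force: 0.9
```

Request:
{"name": "send_rows", "arguments": {"deltas": [[-0.003,0,0,0],[-0.003,0,0,0],[-0.003,0,0,0],[-0.003,0,0,0],[-0.002,0,0,0],[-0.002,0,0,0],[-0.001,0,0,0],[0,0,0,0],[0,0,0,0],[0,0,0,0]]}}

```text
time: 22.33
eef_pos: [0.5317, -0.0912, 0.0938]
ee_rot: [[-0.951, 0.308, 0.001], [0.308, 0.951, -0.0], [-0.001, 0.0, -1.0]]
ft_force: [-0.8, -0.0, 0.4]
grip_width: 0.0008
gripper_force: 0.2
```

Request:
{"name": "send_rows", "arguments": {"deltas": [[-0.0015,0,0,0],[-0.0015,0,0,0],[-0.0015,0,0,0],[-0.0015,0,0,0],[-0.001,0,0,0],[-0.001,0,0,0],[0,0,0,0],[0,0,0,0],[0,0,0,0],[0,0,0,0]]}}

```text
time: 23.17
eef_pos: [0.5392, -0.0937, 0.0937]
ee_rot: [[-0.951, 0.308, 0.0], [0.308, 0.951, -0.0], [-0.0, 0.0, -1.0]]
ft_force: [0.1, -0.1, 1.0]
grip_width: 0.0005
gripper_force: 0.2
```

Request:
{"name": "send_rows", "arguments": {"deltas": [[-0.0005,0,0,0],[-0.0005,0,0,0],[-0.0005,0,0,0],[-0.0005,0,0,0],[-0.0005,0,0,0],[-0.0005,0,0,0],[0,0,0,0],[0,0,0,0],[0,0,0,0],[0,0,0,0]]}}

```text
time: 24.0
eef_pos: [0.5418, -0.0945, 0.0936]
ee_rot: [[-0.951, 0.308, -0.0], [0.308, 0.951, 0.0], [0.0, 0.0, -1.0]]
ft_force: [-2.4, -0.2, 0.9]
grip_width: 0.0006
gripper_force: 0.8
```

Request:
{"name": "send_rows", "arguments": {"deltas": [[-0.0005,0,0,0],[-0.0005,0,0,0],[-0.0005,0,0,0],[-0.0005,0,0,0],[-0.0005,0,0,0],[-0.0005,0,0,0],[-0.0005,0,0,0],[0,0,0,0],[0,0,0,0],[0,0,0,0]]}}

```text
time: 24.83
eef_pos: [0.5427, -0.0948, 0.093]
ee_rot: [[-0.951, 0.308, -0.005], [0.308, 0.951, 0.002], [0.006, 0.0, -1.0]]
ft_force: [-9.7, 3.3, 4.8]
grip_width: 0.0001
gripper_force: 4.8
```

The force rose to 10 N after a 1 mm advance, so the lever has met its solid limit. I'll back off, lift and look.

Request:
{"name": "send_rows", "arguments": {"deltas": [[0.002,0,0,0],[0.004,0,0,0],[0.008,0,0,0],[0.008,0,-0.01,0],[0,0,-0.02,0],[0,0,-0.03,0],[0,0,-0.03,0],[0.03,0,-0.02,0],[0.03,0,0,0],[0.03,0,0,0]]}}

```text
time: 25.67
eef_pos: [0.4388, -0.0612, 0.2046]
ee_rot: [[-0.951, 0.308, 0.004], [0.308, 0.951, 0.0], [-0.004, 0.001, -1.0]]
ft_force: [-0.7, 0.5, 0.3]
grip_width: 0.0005
gripper_force: 0.0
```

Request:
{"name": "send_rows", "arguments": {"deltas": [[0.01,-0.03,0,0],[0,-0.03,0,0],[0,-0.03,0,0],[0,-0.03,0,0],[0,-0.03,0,0],[0,-0.03,0,0],[0,-0.02,0,0],[0,0,0,0],[0,0,0,0],[0,0,0,0]]}}

```text
time: 26.5
eef_pos: [0.3679, -0.2476, 0.2036]
ee_rot: [[-0.951, 0.308, 0.001], [0.308, 0.951, 0.0], [-0.0, 0.001, -1.0]]
ft_force: [0.2, -0.6, 0.2]
grip_width: 0.0007
gripper_force: 0.0
```

```bash
python3 - <<'E'
from h import *
X=np.array([.3079,.9514]);Y=np.array([-.9514,.3079]);print(robot.state()['eef_pos'],robot.state()['time'])
for n in('scene','top'):
    p,d=cap(n,n+'2.png');P=world(n,d);R=np.c_[(P.reshape(-1,3)[:,:2]-[.5204,-.0636])@np.c_[X,Y],P.reshape(-1,3)[:,2]]*1000
    b=R[(R[:,0]>-50)&(R[:,0]<10)&(abs(R[:,1])<80)&(R[:,2]>82)&(R[:,2]<140)]
    k=R[(abs(R[:,1])<15)&(R[:,2]>70)&(R[:,2]<98)&(R[:,0]<-60)&(R[:,0]>-120)]
    print(n,'ball',len(b),b.mean(0) if len(b) else '',b.max(0) if len(b) else '','plate',len(k),np.percentile(k[:,0],[2,98]) if len(k) else '')
    for l in('buckle_a','heel_bar','hammer'):
        for r in robot.masks_of(n,l)[:2]:print(l,round(r['confidence'],2),np.nanmedian(P[r['mask']],0).round(3))
    if n=='scene':cv2.imwrite('pics/e.png',cv2.resize(p[130:350,120:440],(800,550))[:,:,::-1])
E
```

```text
[ 0.36789506 -0.24762433  0.20357506] 26.5
scene ball 156 [-23.82320562 -53.63748221 101.14223535] [-14.97215995 -23.05449806 109.75646218] plate 102 [-86.98669079 -79.75866101]
buckle_a 0.58 [ 0.38  -0.097  0.013]
buckle_a 0.56 [ 0.618 -0.244  0.011]
heel_bar 0.52 [0.43  0.011 0.008]
hammer 0.74 [0.691 0.014 0.024]
top ball 155 [-23.55409644 -45.32167077  96.51529381] [-14.41169322 -22.79977991 106.96434864] plate 105 [-87.49218942 -79.6799605 ]
buckle_a 0.83 [ 0.377 -0.095  0.013]
buckle_a 0.81 [ 0.612 -0.241  0.012]
heel_bar 0.68 [0.43  0.025 0.006]
hammer 0.77 [0.686 0.016 0.023]
```

View pics/e.png

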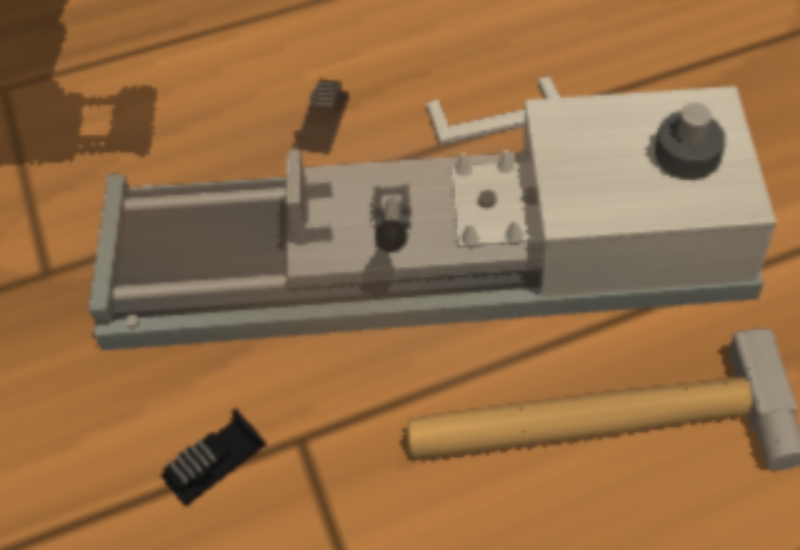

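The ball (crop 390,235) is fully over on the −y side, and its height matches the 1.4 rad limit. The plate is unmoved at −87 mm, and the bystanders are where they were.

```bash
python3 -c "
from workcell import robot
print(robot.sign_off())"
```

```text
the job is handed in; nothing more can be done
None
```

I handed the job in at 26.5 s of the 53 s allowed: the carriage was broken free and brought gently home against the end stop (about 107 mm of travel), the lever was swung fully over to its other side, and nothing else on the bench was moved.

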